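# Set the shaft prop to its length mark and close its cam lever

## Task

Set the shaft prop on the bench to its mark: by the black knob of its cam lever, with the lever still open, raise the sliding leg until the leg's round flange is level with the tongue of the index on the side post. Keeping the flange level with the tongue, swing the lever fully closed, then finish while still holding the leg there by the knob, since the clamp nut is not tight yet and the leg would sink. Do not shift the index or disturb the loose parts round the prop.

Things in the scene. Friction and masses are not known exactly. Their poses are not given: they have to be found in the camera images.
- prop: the fixed shaft prop: dark foot plate 120 x 120 x 12 mm, upright grey tube (48 mm wide, top at 125 mm), and 46 mm from its axis, at +50 degrees from its x toward its y axis, a thin index post, top at 235 mm. Origin: underside, on the tube's axis; z up; at yaw 0 x points away from the robot. Left of it (y -0.17 to 0.25) stand a fixed gear housing 0.27 m tall and a gear shaft up to 0.34 m
- prop_leg: the sliding steel leg in the tube, with all that it carries (flange, lever, vee saddle; 0.3 to 0.5 kg in all). It slides only vertically, by up to 100 mm, with little friction, and sinks when it is let go, lever open or closed. Origin on the leg's vertical axis, 10 mm below the middle of the flange; axes parallel to the prop's. The vee saddle, 30 x 30 mm, ends about 60 mm above this origin
- flange (a point): centre of the round witness flange on the leg, 54 mm in diameter, 4 mm thick, half-way up its thickness
- index_tip (a point): tip of the index's steel tongue, 4 mm thick, half-way up its thickness, 3 mm outside the flange's rim: the length mark. The index sits at another height each time, 40 to 85 mm above the flange's lowest position; it moves only if it is pushed with about 8 N
- prop_lever (a joint): angle of the cam lever about the leg's vertical axis, rad: 0 fully open, 1.5 fully closed (stop). It grows counter-clockwise as seen from above. At 0 the knob stands 150 degrees counter-clockwise from the prop's x axis (robot's side, to its left), at 1.5 it stands at 236 degrees. It takes about 1.4 N at the knob and stays where it is left
- knob (a point): middle of the gripping part of the lever's upright black knob: a cylinder 24 mm in diameter and 48 mm tall, 85 mm from the leg's axis; this point is 20 mm below its top and 28 mm above the steel lever arm, 50 mm above the middle of the flange. The knob is fixed to the lever and turns with it; it rises with the leg
- gear: loose helical gear beside the prop, 69 mm in diameter, 31 mm tall, origin at its underside
- seal: loose black oil seal beside the prop, 58 mm in diameter, 10 mm tall, origin at its underside
- bearing: loose ball bearing beside the prop, 62 mm in diameter, 16 mm tall, origin at its underside

How it is judged:
By the outcome, as a careful person would: the job done as asked, in the order asked, and still so for the second after the job is handed in, while the arm keeps its last pose, push and grip.
It also fails if it takes over 48 s, if anything falls off the work surface, if the arm or the gripper's body presses on something with over 40 N, if the wrist force passes 120 N, or if a joint passes its speed limit or range.

## Robot

A 6-joint arm with a two-finger parallel gripper is mounted at the origin on a cart in front of the work surface, level with it; the furniture and walls round the work are solid. World frame = base frame: x ahead of the robot, y to its left, z up, the work surface at z = 0. Lengths are in m, angles in degrees, forces in N, time in s.
With the tool pointing down it reaches from about 0.35 to 0.875 m from the base axis. Payload 4.2 kg.
Tool frame: the origin (TCP) lies midway between the tips of the shut fingers; the grasp point (between the pads) lies 19 mm behind it; z points along the fingers, y is the direction in which the jaws open and shut (so a half turn about z gives the same grasp; the last joint's range is limited). The gripper opens to 87 mm and grips with 3 to 60 N. Pads are 19 mm wide; open, the fingers measure 117 mm over their backs; the gripper's body (75 mm by 190 mm) begins 51 mm behind the grasp point.
Start: joints at [-51.073, 22.042, 0.453, 0, -68.411, -14.817], TCP at [0.255, -0.57, 0.223] pointing down, gripper open.
Joint ranges: [-179.83, 179.83], [-69.29, 118.12], [-61.27, 80.66], [-181.25, 117.63], [-171.15, -9.14], [-177.46, 177.46]. Speed limits (degrees/s): [159.86, 159.86, 180, 180, 180, 180].

## Interface

Orientations are given as a 3x3 rotation matrix whose columns are the frame's x, y, z axes.
In Python, from station import r gives the robot as it stands.
- The arm moves only by the tool servo_tool, never from a script. Its arguments are lists of equal length, an entry for each row: "slide": the shift along the world's x, y, z in units of 60 mm (1.0 is 60 mm), a list of three; "twist": the turn, a rotation vector about the world's x, y, z in units of 6 degrees (1.0 is 6 degrees), a list of three; "gripper": the closure, from 0 (fully open) to 1 (shut). In form: {"slide": [[x, y, z], ...], "twist": [[wx, wy, wz], ...], "gripper": [gripper, ...]}. A call has 1 to 12 rows; each row shifts and turns the commanded pose from where the row before left it; what a row does not reach is not made up. A row lasts 1/8 s, in which the tool goes at most 62.5 mm and 10.7 degrees, less where a joint would pass 70% of its speed; a pose out of reach is approached as far as the arm can. A call is refused whole if a number of a shift passes 1 or a number of a turn 1, either way. A call with a gripper value outside its range is refused whole. The fingers move at their own pace and stop on an object; the grip force is fixed at half the most. Time passes only in rows, so rows that do not move let the fingers close. It gives the time, the measured TCP pose, the force and the opening at its end, in the units of the state.
- r.sense(): the state, without advancing time (a new reading comes with each control period).
- r.capture(name): name is "scene" or "top" or "wrist"; returns a dict with "image" (384x512x3 uint8, blue, green, red), "intrinsics" (3x3 intrinsics, pixels), "k1" (the pictures are not rectified: a ray, as slopes to the right and down, at radius r is drawn at 1 + k1 r^2 times it, then the intrinsics apply), "R" (3x3) and "t" (3): a world point X has camera coordinates R X + t. Camera axes: x right, y down, z forward; pixel columns grow to the right and rows downward; lengths in m; the calibration is good to about 2 mm. A picture is of the moment at which its call begins. There is no depth.
- r.finish_job(): hands the job in, once; it reports no verdict.
The state is a dict: "time_s": time; "joints": joint angles; "joint_velocities": joint speeds; "effort": joint torques, N m; "tcp_pos": TCP position; "ee_rot": TCP orientation; "wrist_force": force on the tool from outside, world axes, zero at the start; "moment": the same for the moment, N m; "gripper_width": opening from 0.0 (shut) to 1.0 (fully open).
Only numpy, scipy, OpenCV 4.12 (cv2) and the standard library are available. Lean on these libraries where they do the work, as an engineer would, in place of code of your own. Each camera call takes 0.05 s, during which the arm holds its last target.

## Working session

There is one attempt and no reset: what is moved stays moved. The work goes in short steps, Python scripts to look and compute and a tool call to move; the robot and the scene stay as the last step left them, time stands still between calls to the robot, and variables do not carry over. Pictures are saved under pics/ and viewed, and the job is handed in when it is done.

Besides the shell and the picture viewer there is one more tool, called after ">>>" by a JSON object that holds its "method" and its "body". servo_tool: Moves the arm, as the interface text tells. Its arguments: {"type":"object","properties":{"slide":{"type":"array","items":{"type":"array","items":{"type":"number"}}},"twist":{"type":"array","items":{"type":"array","items":{"type":"number"}}},"gripper":{"type":"array","items":{"type":"number"}}},"required":["slide","twist","gripper"]}

```bash
ls; mkdir -p pics
python3 - <<'E'
from station import r
import cv2
s=r.sense();print(s['time_s'],s['tcp_pos'],s['ee_rot'],s['gripper_width'],s['wrist_force'])
for n in ['scene','top','wrist']:
    c=r.capture(n);cv2.imwrite(f'pics/{n}0.png',c['image']);print(n,c['intrinsics'],c['k1'],c['R'],c['t'])
E
```

```text
pics
0.0 [ 0.2550858 -0.5699239  0.2214605] [[-9.12848788e-01 -4.08296688e-01 -9.51017871e-04]
 [-4.08297789e-01  9.12846724e-01  1.94249726e-03]
 [ 7.50183487e-05  2.16150477e-03 -9.99997661e-01]] 1.0013667191795173 [-0.86563844 -0.47864111  0.20409647]
scene [[385.61770545   0.         262.23348014]
 [  0.         385.61770545 192.08458588]
 [  0.           0.           1.        ]] -0.06764209272789104 [[ 0.99935572 -0.03508229  0.00757456]
 [-0.01365676 -0.56686963 -0.82369431]
 [ 0.03319087  0.82306018 -0.56698352]] [-0.58131695 -0.04949033  1.15028086]
top [[411.48456537   0.         252.45935845]
 [  0.         411.48456537 191.26653976]
 [  0.           0.           1.        ]] -0.09840257534802996 [[-0.00458594 -0.99998755 -0.0019645 ]
 [-0.99652657  0.0047334  -0.08314078]
 [ 0.08314904  0.0015764  -0.99653588]] [-0.30778508  0.55341154  0.91732679]
wrist [[306.28562549   0.         264.81036325]
 [  0.         306.28562549 195.55510939]
 [  0.           0.           1.        ]] -0.01552720475784979 [[-0.4081599   0.91290631  0.00275144]
 [ 0.88060326  0.39291894  0.26486335]
 [ 0.24071433  0.11052953 -0.96428203]] [ 0.62468844 -0.03235339  0.39212961]
```

View pics/scene0.png

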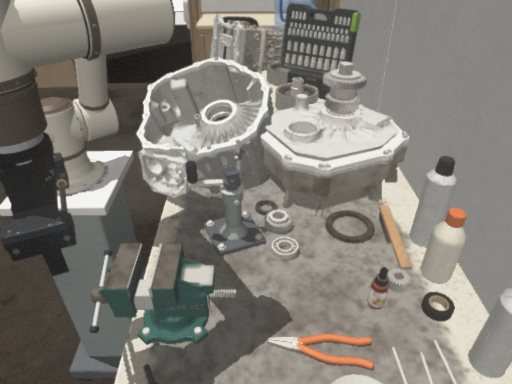

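View pics/top0.png

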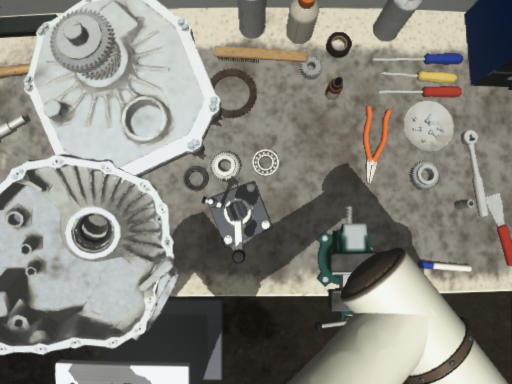

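View pics/wrist0.png

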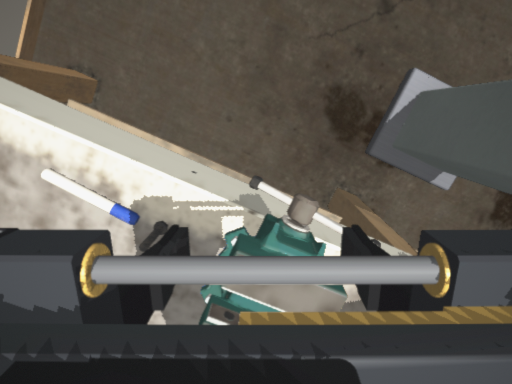

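The scene view shows the prop near (233,205) and its knob near (192,172). In the top view the prop is at (238,212) and the knob at (238,256). The vise is to the right of the prop. I'll zoom in.

Run:
```python
import cv2,numpy as np
a=cv2.imread('pics/scene0.png')[140:260,160:310];b=cv2.imread('pics/top0.png')[140:280,170:300]
cv2.imwrite('pics/s0z.png',cv2.resize(a,None,fx=5,fy=5,interpolation=2))
cv2.imwrite('pics/t0z.png',cv2.resize(b,None,fx=4.25,fy=4.25,interpolation=2))
```

```text
(no output)
```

View pics/s0z.png

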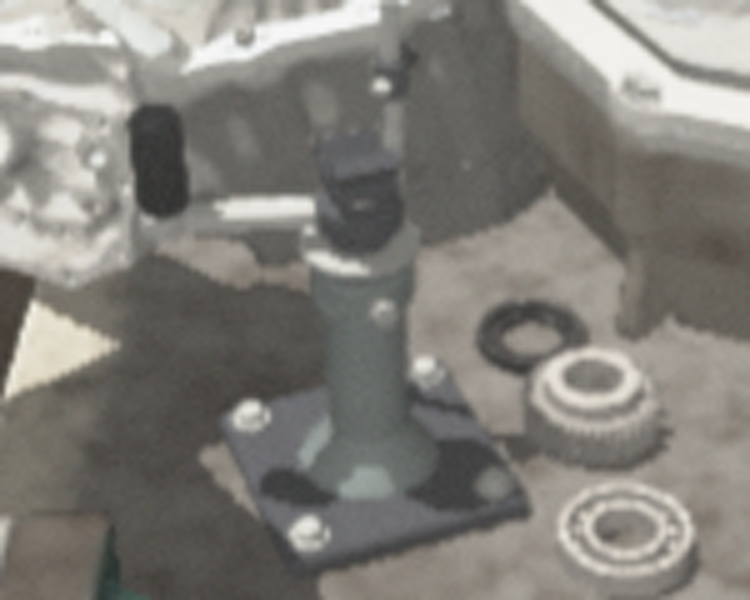

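View pics/t0z.png

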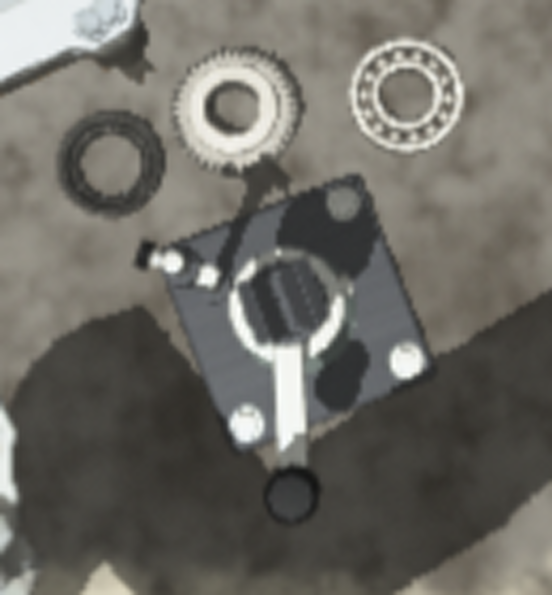

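The zoomed views are sharp enough to measure from. I'll use two-view rays for the knob and index, and plane casts for the plate.

```bash
cat > h.py <<'E'
import numpy as np,cv2
def ray(c,uv):
    K=c['intrinsics'];d=np.array([c['k1'],0,0,0,0.])
    p=cv2.undistortPoints(np.array([[uv]],float),K,d)[0,0]
    R=np.array(c['R']);o=-R.T@np.array(c['t']);v=R.T@np.array([p[0],p[1],1]);return o,v/np.linalg.norm(v)
def plane(c,uv,z):
    o,v=ray(c,uv);return o+v*(z-o[2])/v[2]
def two(c1,p1,c2,p2):
    o1,v1=ray(c1,p1);o2,v2=ray(c2,p2)
    s=np.linalg.lstsq(np.c_[v1,-v2],o2-o1,rcond=None)[0]
    a=o1+s[0]*v1;b=o2+s[1]*v2;return (a+b)/2,np.linalg.norm(a-b)
def proj(c,X):
    K=c['intrinsics'];p=np.array(c['R'])@np.array(X)+np.array(c['t'])
    x,y=p[0]/p[2],p[1]/p[2];f=1+c['k1']*(x*x+y*y);return np.array([K[0,0]*x*f+K[0,2],K[1,1]*y*f+K[1,2]])
E
python3 - <<'E'
from station import r
from h import *
S=r.capture('scene');T=r.capture('top')
for c in (S,T): print(-np.array(c['R']).T@c['t'])
t=lambda x,y:(170+(x+.5)/4.25-.5,140+(y+.5)/4.25-.5)
s=lambda x,y:(160+(x+.5)/5-.5,140+(y+.5)/5-.5)
cs=[plane(T,t(*p),.012) for p in [(165,240),(360,176),(436,368),(237,450)]]
print(np.round(cs,4),np.mean(cs,0)); 
for i in range(4):
  d=cs[(i+1)%4]-cs[i];print(np.linalg.norm(d),np.degrees(np.arctan2(d[1],d[0])))
print('knobtop',two(T,t(292,493),S,s(157,112)))
print('collar ball',two(T,t(173,262),S,s(382,84)))
print('housing edge');
for n,p,z in [('gear',(238,107),.031),('seal',(112,164),.01),('bearing',(407,95),.016)]: print(n,plane(T,t(*p),z))
np.set_printoptions(suppress=True)
c=np.mean(cs,0)
for z in (.13,.15,.2,.235): print(z,(proj(T,[c[0],c[1],z])-[170,140])*4.25,(proj(S,[c[0],c[1],z])-[160,140])*5)
print('flange from top', plane(T,t(290,303),.13))
E
```

```text
[ 0.54208772 -0.99519886  0.61582861]
[ 0.47380298 -0.31184683  0.95955548]
[[ 0.5422 -0.2085  0.012 ]
 [ 0.5766 -0.3148  0.012 ]
 [ 0.4721 -0.3553  0.012 ]
 [ 0.4285 -0.2477  0.012 ]] [ 0.504856   -0.28159772  0.012     ]
0.11168297158297606 -72.02307490960267
0.11208976621511262 -158.79077875183538
0.11609242344743358 112.08253188365964
0.12024337470261867 19.029363792652386
knobtop (array([ 0.41937312, -0.28440351,  0.20593924]), np.float64(3.358007981208968e-05))
collar ball (array([ 0.51625191, -0.23170396,  0.18902967]), np.float64(0.006766919978679481))
housing edge
gear [ 0.61210611 -0.24948785  0.031     ]
seal [ 0.58415399 -0.17903586  0.01      ]
bearing [ 0.62047423 -0.34059609  0.016     ]
0.13 [289.82136079 298.34300078] [363.69757183 251.84152138]
0.15 [288.24335514 296.7328334 ] [362.08098615 214.38525137]
0.2 [283.93610894 292.33756295] [357.88232903 116.27398595]
0.235 [280.56870768 288.90110258] [354.80424664  43.5647545 ]
flange from top [ 0.50342078 -0.28090858  0.13      ]
```

Run:
```python
from station import r
from h import *
np.set_printoptions(suppress=True,precision=4)
W=r.capture('wrist');s=r.sense();R=s['ee_rot'];p=s['tcp_pos']
o=-np.array(W['R']).T@W['t'];print('cam in tool',R.T@(o-p));print('cam axes rows in tool',W['R']@R); print(s['time_s'])
```

```text
cam in tool [ 0.0729 -0.0009 -0.1633]
cam axes rows in tool [[-0.0002  1.     -0.001 ]
 [-0.9643 -0.0005 -0.2649]
 [-0.2649  0.0009  0.9643]]
0.3
```

>>> {"method": "servo_tool", "body": {"slide": [[0, 0, 0.5], [0, 0, 0.5], [0, 0, 0.5], [0.2, 0.5, 0], [0.2, 0.5, 0], [0.2, 0.5, 0], [0.2, 0.5, 0], [0.2, 0.5, 0], [0.2, 0.5, 0], [0.2, 0.5, 0], [0.2, 0.5, 0], [0.2, 0.5, 0]], "twist": [[0, 0, 0], [0, 0, -1], [0, 0, -1], [0, 0, -1], [0, 0, -1], [0, -1, 0], [0, -1, 0], [0, -1, 0], [0, -1, 0], [0, -1, 0], [0, 0, 0], [0, 0, 0]], "gripper": [0, 0, 0, 0, 0, 0, 0, 0, 0, 0, 0, 0]}}

```text
time_s: 1.8
tcp_pos: [0.3631, -0.2998, 0.3128]
ee_rot: [[-0.866, -0.0, 0.501], [-0.001, 1.0, -0.001], [-0.501, -0.001, -0.866]]
wrist_force: [1.0, -0.3, 0.5]
gripper_width: 1.0
```

Run:
```python
from station import r
from h import *
np.set_printoptions(suppress=True,precision=4)
W=r.capture('wrist');s=r.sense();print(s['joints'],s['tcp_pos'],s['ee_rot'],s['time_s'])
cv2.imwrite('pics/w1.png',W['image'])
print(-np.array(W['R']).T@W['t'])
```

```text
[-30.255   -7.0114 -19.7748 -18.7714 -52.237  -51.3037] [ 0.3633 -0.2968  0.3128] [[-0.8653 -0.0032  0.5012]
 [-0.0025  1.      0.0021]
 [-0.5013  0.0006 -0.8653]] 1.85
[ 0.2191 -0.3008  0.4182]
```

View pics/w1.png

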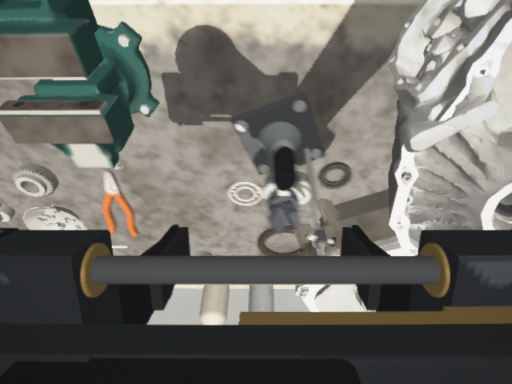

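>>> {"method": "servo_tool", "body": {"slide": [[0.1, 0.3, 0], [0.1, 0.3, 0], [0.1, 0.3, -0.1], [0.1, 0.3, -0.1], [0.1, 0.3, -0.1], [0, 0, 0]], "twist": [[0, -1, 0], [0, -1, 0], [0, 0, 0], [0, 0, 0], [0, 0, 0], [0, 0, 0]], "gripper": [0, 0, 0, 0, 0, 0]}}

```text
time_s: 2.6
tcp_pos: [0.3928, -0.209, 0.2939]
ee_rot: [[-0.744, -0.005, 0.668], [-0.005, 1.0, 0.002], [-0.668, -0.001, -0.744]]
wrist_force: [-0.5, 0.4, 0.4]
gripper_width: 0.999
```

Run:
```python
from station import r
from h import *
import pickle
np.set_printoptions(suppress=True,precision=4)
W=r.capture('wrist');s=r.sense();print(s['joints'],s['tcp_pos'],s['time_s'])
pickle.dump(W,open('w2.pkl','wb'))
a=cv2.rotate(W['image'],cv2.ROTATE_180);cv2.imwrite('pics/w2.png',a)
print(-np.array(W['R']).T@W['t'])
for X in ([.504,-.281,.136],[.42,-.284,.206],[.514,-.253,.19]): print(proj(W,X))
```

```text
[-16.0641 -14.8053 -33.0239 -20.2497 -32.5674 -60.42  ] [ 0.3932 -0.2098  0.2946] 2.65
[ 0.2305 -0.2108  0.3674]
[203.2307 154.9665]
[172.9129 153.8723]
[224.9599 199.0894]
```

View pics/w2.png

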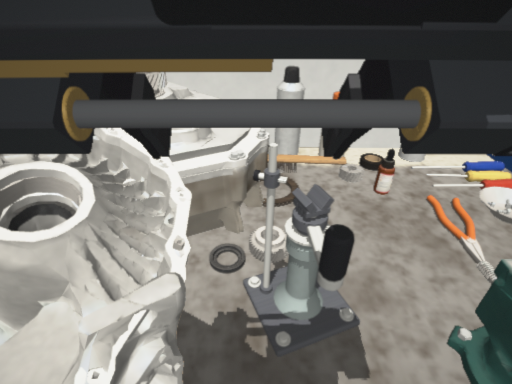

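Run:
```python
import cv2
a=cv2.imread('pics/w2.png')[155:265,245:365]
cv2.imwrite('pics/w2z.png',cv2.resize(a,None,fx=5,fy=5,interpolation=2))
```

```text
(no output)
```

View pics/w2z.png

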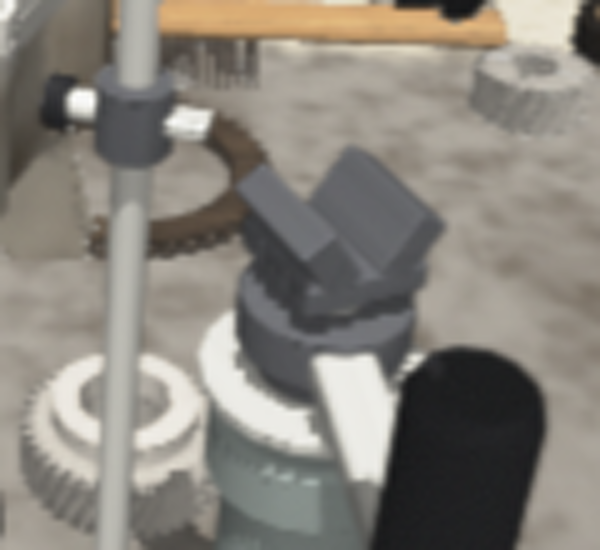

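The tongue tip is at zoom (211,125), on the right end of the small steel tongue below the collar. The flange's left rim is at (198,360). Next I'll work out their heights relative to each other.

```bash
cat >> h.py <<'E'
def zo(u,v,x0,y0,f):  # zoom px of rotated image -> raw px
    return (511-(x0+(u+.5)/f-.5),383-(y0+(v+.5)/f-.5))
def rz(X,c,x0,y0,f):
    p=proj(c,X);return ((511-p[0]-x0+.5)*f-.5,(383-p[1]-y0+.5)*f-.5)
E
python3 - <<'E'
from h import *
import pickle
np.set_printoptions(suppress=True,precision=4)
W=pickle.load(open('w2.pkl','rb'));q=(245,155,5)
# post base on plate, and axis from flange rim
pb=plane(W,(511-267.5,383-289),.012);print('post base',pb)
# post center at heights: ray at collar & lower
A=np.array([.504,-.281])
for yaw in (18,20,22,25):
    d=np.array([np.cos(np.radians(50+yaw)),np.sin(np.radians(50+yaw))])
    P=A+.046*d
    print(yaw,'post zooms',rz([*P,.1],W,*q),rz([*P,.18],W,*q),rz([*P,.23],W,*q),'tip.18/.19',rz([*(A+.030*d),.18],W,*q),rz([*(A+.030*d),.19],W,*q))
for z in (.132,.136,.14):
    L=[rz([A[0]+.027*np.cos(t),A[1]+.027*np.sin(t),z],W,*q) for t in np.radians(np.arange(60,300,20))]
    print(z,np.round(L,0).astype(int).tolist())
E
```

```text
post base [ 0.5175 -0.2398  0.012 ]
18 post zooms (np.float64(121.36927203374267), np.float64(431.43207340409145)) (np.float64(135.82513549465102), np.float64(166.88616705011694)) (np.float64(146.77360219188313), np.float64(-34.939397012963155)) tip.18/.19 (np.float64(204.2611233042275), np.float64(181.696575161162)) (np.float64(207.4518438344229), np.float64(143.55448541433572))
20 post zooms (np.float64(119.43568484479908), np.float64(435.4874234208489)) (np.float64(133.7024002711392), np.float64(170.4889006813151)) (np.float64(144.51560177305436), np.float64(-31.833884545965418)) tip.18/.19 (np.float64(203.0235747411167), np.float64(184.1138823817546)) (np.float64(206.2024008670586), np.float64(145.9170686078856))
22 post zooms (np.float64(117.70228546492501), np.float64(439.6222116388077)) (np.float64(131.80441887631656), np.float64(174.1655189401615)) (np.float64(142.50094065653525), np.float64(-28.66245423028917)) tip.18/.19 (np.float64(201.94085231214711), np.float64(186.57460770579786)) (np.float64(205.11033176824168), np.float64(148.32230840871387))
25 post zooms (np.float64(115.48602541943933), np.float64(445.9650179487488)) (np.float64(129.3888567870091), np.float64(179.81197624700624)) (np.float64(139.9464187815313), np.float64(-23.78748711058509)) tip.18/.19 (np.float64(200.61221901427768), np.float64(190.341676621651)) (np.float64(203.7725588769497), np.float64(152.00486558668484))
0.132 [[208, 343], [198, 367], [202, 393], [220, 419], [251, 441], [291, 456], [334, 462], [375, 457], [407, 442], [427, 420], [432, 394], [423, 368]]
0.136 [[209, 330], [199, 354], [203, 380], [222, 406], [253, 428], [293, 443], [336, 448], [377, 443], [410, 428], [430, 407], [435, 381], [426, 354]]
0.14 [[210, 317], [200, 341], [205, 367], [223, 392], [254, 414], [294, 429], [338, 434], [380, 429], [412, 415], [432, 393], [438, 367], [428, 341]]
```

>>> {"method": "servo_tool", "body": {"slide": [[0.2, 0, -0.1], [0.2, 0, -0.1], [0.2, 0, -0.1], [0.2, 0, -0.1], [0.2, 0, -0.1], [0, 0, 0], [0, 0, 0]], "twist": [[0, -0.5, 0], [0, -0.5, 0], [0, -0.5, 0], [0, -0.5, 0], [0, 0, 0], [0, 0, 0], [0, 0, 0]], "gripper": [0.4, 0.4, 0.4, 0.4, 0.4, 0.4, 0.4]}}

```text
time_s: 3.52
tcp_pos: [0.4534, -0.2104, 0.2648]
ee_rot: [[-0.588, -0.002, 0.809], [-0.003, 1.0, 0.0], [-0.809, -0.002, -0.588]]
wrist_force: [0.6, -0.1, 0.6]
gripper_width: 0.601
```

Run:
```python
from station import r
from h import *
import pickle
np.set_printoptions(suppress=True,precision=4)
W=r.capture('wrist');s=r.sense();print(s['joints'],s['tcp_pos'],s['time_s'],s['wrist_force'])
pickle.dump(W,open('w3.pkl','wb'))
a=cv2.rotate(W['image'],cv2.ROTATE_180);cv2.imwrite('pics/w3.png',a)
print(-np.array(W['R']).T@W['t'])
for X in ([.504,-.281,.136],[.42,-.284,.206],[.514,-.253,.19]): print([511,383]-proj(W,X))
```

```text
[-26.5886  -6.6275 -28.6859 -53.009  -26.9956 -23.6332] [ 0.4533 -0.2102  0.2649] 3.575 [-0.5967  0.8458  0.3713]
[ 0.2796 -0.2117  0.3028]
[325.1381 274.9568]
[379.6456 263.3024]
[295.2738 214.4593]
```

View pics/w3.png

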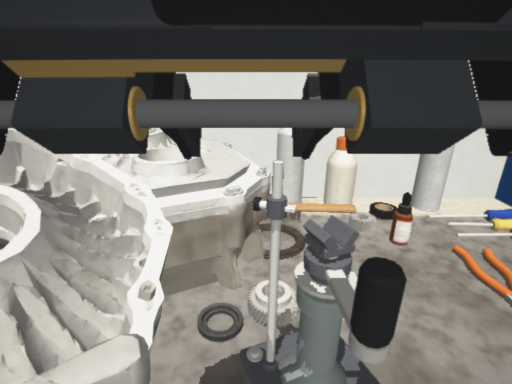

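Run:
```python
import cv2
a=cv2.imread('pics/w3.png')[190:300,255:365]
cv2.imwrite('pics/w3z.png',cv2.resize(a,None,fx=5,fy=5,interpolation=0))
a=cv2.imread('pics/w3.png')[195:225,270:310]
cv2.imwrite('pics/w3t.png',cv2.resize(a,None,fx=16,fy=16,interpolation=0))
```

```text
(no output)
```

View pics/w3z.png

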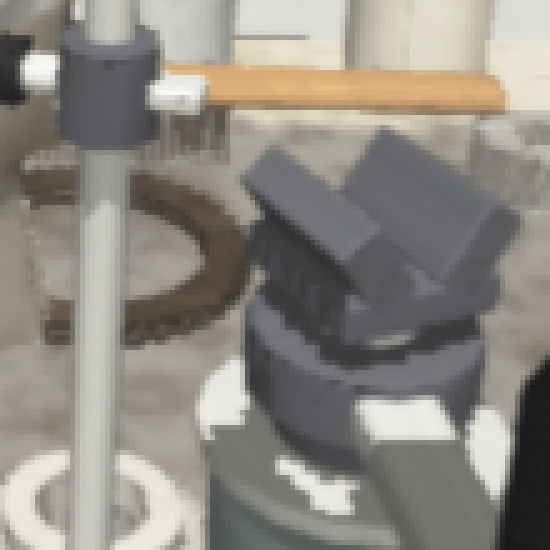

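View pics/w3t.png

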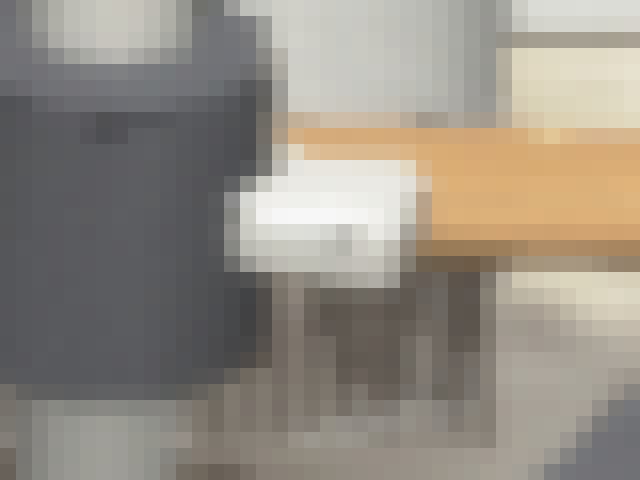

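Run:
```python
import cv2,numpy as np,pickle
from h import *
a=cv2.imread('pics/w3.png')[255:310,285:365].astype(float)
a=np.clip((a/255)**.6*255,0,255).astype('uint8')
cv2.imwrite('pics/w3f.png',cv2.resize(a,None,fx=10,fy=10,interpolation=0))
W=pickle.load(open('w3.pkl','rb'))
for A in ([.504,-.281],[.502,-.281],[.504,-.283]):
  A=np.array(A)
  for az in (68,72):
    d=np.array([np.cos(np.radians(az)),np.sin(np.radians(az))])
    for z in (.190,.20): print(A,az,z,[511,383]-proj(W,[*(A+.03*d),z]))
A=np.array([.504,-.281])
for z in (.134,.138):
    L=[([511,383]-proj(W,[A[0]+.027*np.cos(t),A[1]+.027*np.sin(t),z])-[285,255]+.5)*10 for t in np.radians(np.arange(60,300,20))]
    print(z,np.round(L,0).astype(int).tolist())
```

```text
[ 0.504 -0.281] 68 0.19 [295.27537036 213.82551295]
[ 0.504 -0.281] 68 0.2 [295.97174115 203.03394242]
[ 0.504 -0.281] 72 0.19 [294.77203566 214.83439003]
[ 0.504 -0.281] 72 0.2 [295.46660947 203.97902366]
[ 0.502 -0.281] 68 0.19 [295.6255428  214.85260554]
[ 0.502 -0.281] 68 0.2 [296.33206578 203.99631943]
[ 0.502 -0.281] 72 0.19 [295.12104156 215.87618209]
[ 0.502 -0.281] 72 0.2 [295.82581352 204.9553759 ]
[ 0.504 -0.283] 68 0.19 [297.62611543 213.82968611]
[ 0.504 -0.283] 68 0.2 [298.3549122  203.03848929]
[ 0.504 -0.283] 72 0.19 [297.13955006 214.83857337]
[ 0.504 -0.283] 72 0.2 [297.86702671 203.98358075]
0.134 [[116, 132], [95, 191], [111, 257], [165, 324], [253, 381], [364, 420], [484, 434], [593, 420], [675, 381], [719, 323], [723, 257], [688, 191]]
0.138 [[119, 95], [98, 153], [114, 219], [168, 284], [256, 341], [369, 380], [489, 394], [599, 380], [682, 341], [726, 284], [729, 219], [693, 153]]
```

View pics/w3f.png

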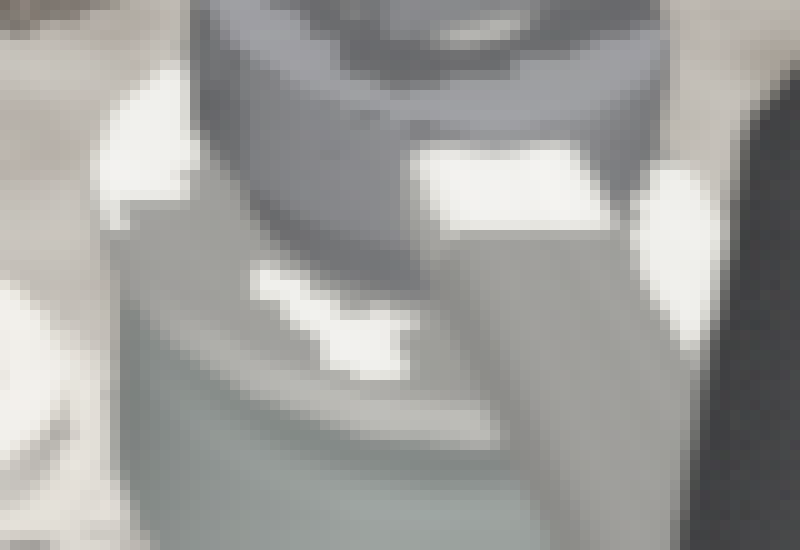

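The flange mid-plane is at z≈0.135: its side band runs from y≈403 to 445 at the front in the zoom, and the rim silhouette matches the axis. The tongue is at z≈0.1955, from rows 204.5 to 212.5 of the rotated picture. That makes the lift about 60.4 mm, and the other view gave about 60.5. Now I'll go above the knob with the tool pointing down.

>>> {"method": "servo_tool", "body": {"slide": [[0, 0, 0.3], [0, 0, 0.3], [-0.1, -0.2, 0], [-0.1, -0.2, 0], [-0.1, -0.2, 0], [-0.1, -0.2, 0], [-0.1, -0.2, 0], [-0.06, -0.24, 0], [0, 0, 0], [0, 0, 0]], "twist": [[0, 1, 0], [0, 1, 0], [0, 1, 0], [0, 1, 0], [0, 1, 0], [0, 1, 0], [0, 1, 0], [0, 1, 0], [0, 1, 0], [0, 0, 0]], "gripper": [0, 0, 0, 0, 0, 0, 0, 0, 0, 0]}}

```text
time_s: 4.82
tcp_pos: [0.4162, -0.2843, 0.2832]
ee_rot: [[-0.998, -0.002, 0.055], [-0.001, 1.0, 0.011], [-0.055, 0.011, -0.998]]
wrist_force: [0.4, -0.4, 0.0]
gripper_width: 1.0
```

Run:
```python
from station import r
from h import *
np.set_printoptions(suppress=True,precision=4)
W=r.capture('wrist');s=r.sense();print(s['joints'],s['tcp_pos'],s['ee_rot'],s['time_s'],s['wrist_force'],s['moment'])
cv2.imwrite('pics/w4.png',W['image'])
print(proj(W,[.4194,-.2844,.206]))
```

```text
[-16.8548   6.5169 -11.17    -1.6613 -69.4328 -72.5526] [ 0.4155 -0.2841  0.2833] [[-0.9984 -0.0012  0.0561]
 [-0.0005  0.9999  0.0114]
 [-0.0561  0.0113 -0.9984]] 4.875 [ 0.1855 -0.5475  0.5379] [-0.059   0.1444 -0.062 ]
[264.7592 201.7438]
```

View pics/w4.png

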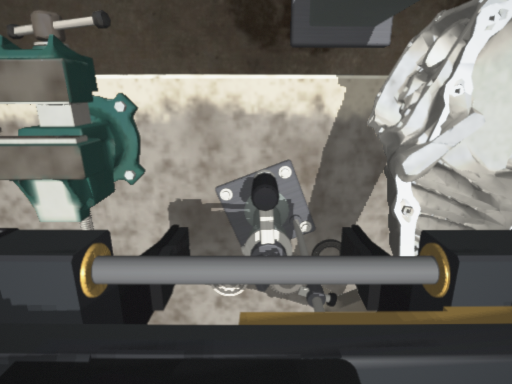

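>>> {"method": "servo_tool", "body": {"slide": [[0.07, 0, 0], [0, 0, 0], [0, 0, -0.3], [0, 0, -0.3], [0, 0, -0.3], [0, 0, -0.3], [0, 0, -0.3], [0, 0, -0.2], [0, 0, -0.15], [0, 0, 0], [0, 0, 0]], "twist": [[-0.1, 0.53, 0], [0, 0, 0], [0, 0, 0], [0, 0, 0], [0, 0, 0], [0, 0, 0], [0, 0, 0], [0, 0, 0], [0, 0, 0], [0, 0, 0], [0, 0, 0]], "gripper": [0, 0, 0, 0, 0, 0, 0, 0, 0, 0, 0]}}

```text
time_s: 6.25
tcp_pos: [0.4196, -0.2848, 0.1731]
ee_rot: [[-1.0, 0.0, 0.001], [0.0, 1.0, 0.0], [-0.001, 0.0, -1.0]]
wrist_force: [-0.6, -0.2, 0.2]
gripper_width: 0.999
```

Run:
```python
from station import r
from h import *
np.set_printoptions(suppress=True,precision=4)
s=r.sense();print(s['joints'],s['tcp_pos'],s['ee_rot'],s['time_s'],s['wrist_force'])
for n,(a,b,c,d) in {'scene':(130,250,140,290),'top':(140,280,170,300)}.items():
    C=r.capture(n);cv2.imwrite(f'pics/{n}5.png',cv2.resize(C['image'][a:b,c:d],None,fx=4,fy=4,interpolation=2))
W=r.capture('wrist');cv2.imwrite('pics/w5.png',W['image'])
```

```text
[-15.8201  13.114  -20.1071  -0.0432 -56.7144 -74.1639] [ 0.4196 -0.2848  0.1731] [[-1.      0.0001  0.0013]
 [ 0.0001  1.      0.0003]
 [-0.0013  0.0003 -1.    ]] 6.25 [-0.554  -0.2152  0.2478]
```

View pics/scene5.png

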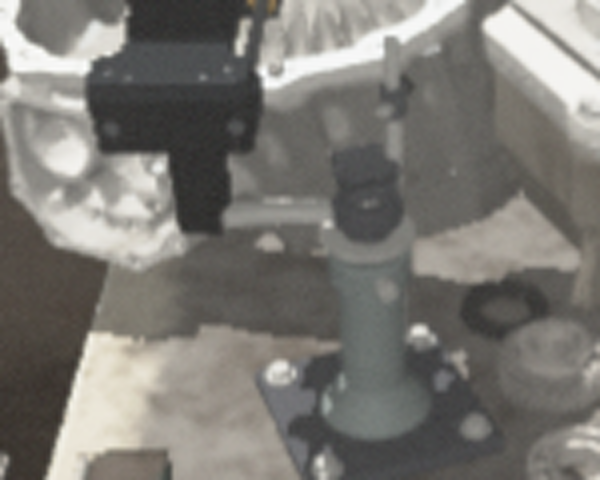

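View pics/w5.png

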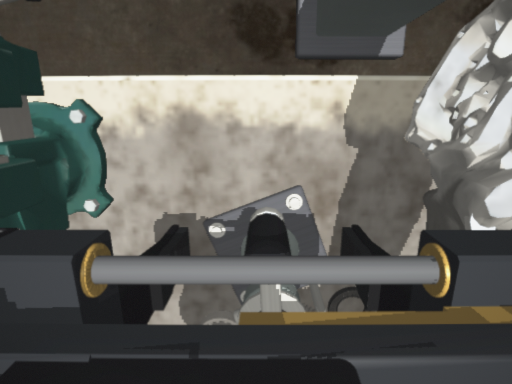

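The knob sits centred between the open fingers at wrist pixel (267,240), so I'll close on it.

>>> {"method": "servo_tool", "body": {"slide": [[0, 0, 0], [0, 0, 0], [0, 0, 0], [0, 0, 0], [0, 0, 0], [0, 0, 0], [0, 0, 0], [0, 0, 0]], "twist": [[0, 0, 0], [0, 0, 0], [0, 0, 0], [0, 0, 0], [0, 0, 0], [0, 0, 0], [0, 0, 0], [0, 0, 0]], "gripper": [0.5, 1, 1, 1, 1, 1, 1, 1]}}

```text
time_s: 7.4
tcp_pos: [0.4191, -0.2844, 0.1725]
ee_rot: [[-1.0, 0.0, -0.0], [0.0, 1.0, 0.001], [0.0, 0.001, -1.0]]
wrist_force: [-0.3, 0.4, 0.0]
gripper_width: 0.267
```

>>> {"method": "servo_tool", "body": {"slide": [[0, 0, 0.1], [0, 0, 0.15], [0, 0, 0.15], [0, 0, 0.15], [0, 0, 0.15], [0, 0, 0.15], [0, 0, 0.1], [0, 0, 0.057], [0, 0, 0], [0, 0, 0]], "twist": [[0, 0, 0], [0, 0, 0], [0, 0, 0], [0, 0, 0], [0, 0, 0], [0, 0, 0], [0, 0, 0], [0, 0, 0], [0, 0, 0], [0, 0, 0]], "gripper": [1, 1, 1, 1, 1, 1, 1, 1, 1, 1]}}

```text
time_s: 8.65
tcp_pos: [0.4191, -0.2846, 0.2328]
ee_rot: [[-1.0, 0.0, -0.0], [0.0, 1.0, 0.001], [0.0, 0.001, -1.0]]
wrist_force: [0.8, 1.7, -4.1]
gripper_width: 0.267
```

Run:
```python
from station import r
from h import *
import pickle
np.set_printoptions(suppress=True,precision=4)
s=r.sense();print(s['tcp_pos'],s['ee_rot'],s['time_s'],s['wrist_force'])
C=r.capture('scene');pickle.dump(C,open('s6.pkl','wb'));cv2.imwrite('pics/s6.png',cv2.resize(C['image'][120:240,150:290],None,fx=5,fy=5,interpolation=2))
C=r.capture('top');pickle.dump(C,open('t6.pkl','wb'));cv2.imwrite('pics/t6.png',cv2.resize(C['image'][160:270,180:300],None,fx=5,fy=5,interpolation=2))
W=r.capture('wrist');pickle.dump(W,open('w6.pkl','wb'));cv2.imwrite('pics/w6.png',W['image'])
```

```text
[ 0.4191 -0.2846  0.2328] [[-1.      0.0003 -0.0002]
 [ 0.0003  1.      0.001 ]
 [ 0.0002  0.001  -1.    ]] 8.65 [ 0.8167  1.677  -4.0764]
```

View pics/s6.png

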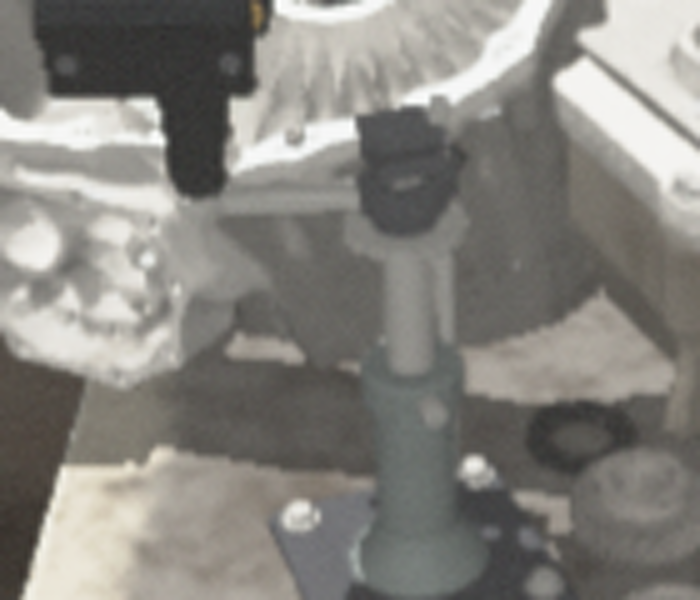

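View pics/w6.png

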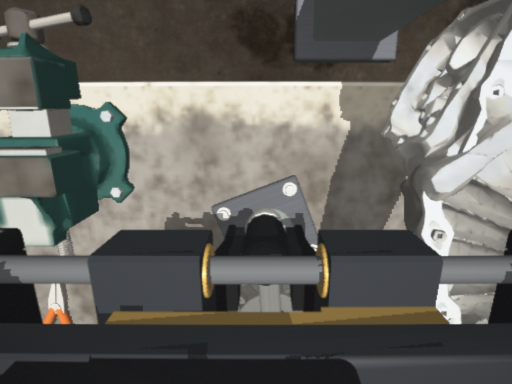

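View pics/t6.png

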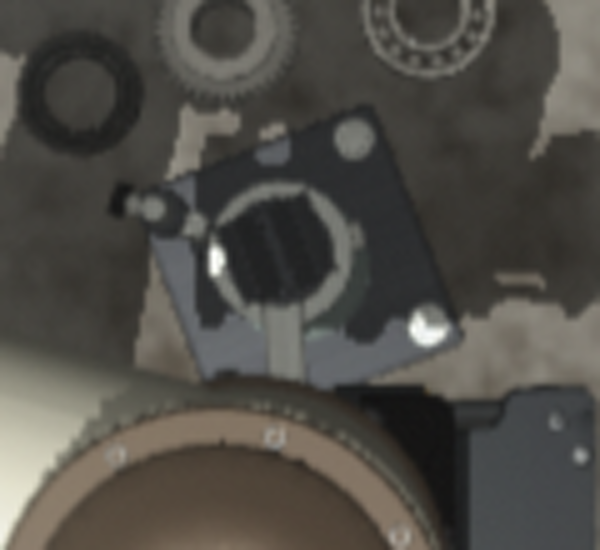

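The leg is up: flange at (407,230) in the scene zoom, and in the top view the tongue at (195,225) is beside its rim. I'll check for slip by measuring the flange edges in the scene view, before and after.

Run:
```python
import cv2,numpy as np,pickle
from h import *
C=pickle.load(open('s6.pkl','rb'))
a=cv2.imread('pics/scene0.png')[172:204,212:252];b=C['image'][148:180,212:252]
f=lambda a:cv2.resize(np.clip((a/255.)**.6*255,0,255).astype('uint8'),None,fx=10,fy=14,interpolation=0)
cv2.imwrite('pics/cmp6.png',np.hstack([f(a)[:,:390],f(b)[:,:390]]))
A=[.504,-.281]
for z,y0 in ((.133,172),(.137,172),(.1935,148),(.1975,148)):
    L=[(proj(C,[A[0]+.027*np.cos(t),A[1]+.027*np.sin(t),z])-[212,y0]+.5)*[10,14] for t in np.radians([180,225,270,315,360])]
    print(z,np.round(L).astype(int).tolist())
```

```text
0.133 [[87, 249], [118, 317], [205, 344], [293, 313], [329, 244]]
0.137 [[86, 228], [117, 296], [204, 323], [292, 292], [329, 223]]
0.1935 [[72, 258], [104, 322], [194, 348], [286, 319], [324, 253]]
0.1975 [[71, 235], [103, 299], [193, 325], [286, 296], [324, 231]]
```

View pics/cmp6.png

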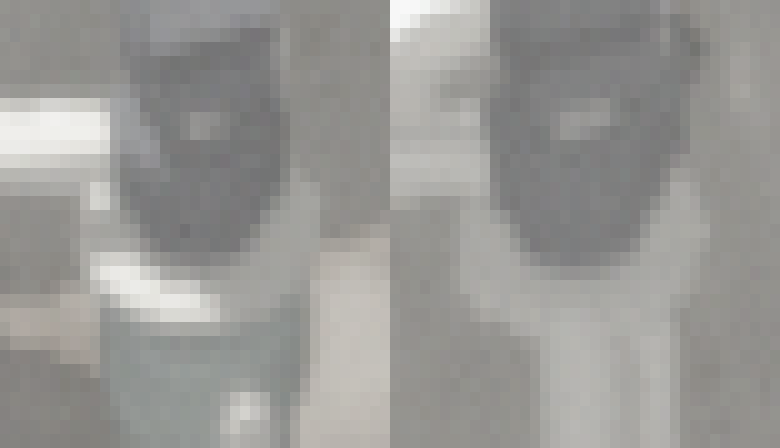

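```bash
python3 -c "
import numpy as np
a=np.radians(182.4+3*np.arange(29));x=.085*np.cos(a)/.06;y=.085*np.sin(a)/.06
for i in range(28):print(i+1,round(182.4+3*(i+1),1),round(x[i+1]-x[i],3),round(y[i+1]-y[i],3), 'abs',(.504+.06*x[i+1]).round(4),(-.281+.06*y[i+1]).round(4))"
```

```text
1 185.4 0.005 -0.074 abs 0.4194 -0.289
2 188.4 0.009 -0.074 abs 0.4199 -0.2934
3 191.4 0.013 -0.073 abs 0.4207 -0.2978
4 194.4 0.017 -0.072 abs 0.4217 -0.3021
5 197.4 0.02 -0.071 abs 0.4229 -0.3064
6 200.4 0.024 -0.07 abs 0.4243 -0.3106
7 203.4 0.028 -0.069 abs 0.426 -0.3148
8 206.4 0.031 -0.067 abs 0.4279 -0.3188
9 209.4 0.035 -0.066 abs 0.4299 -0.3227
10 212.4 0.038 -0.064 abs 0.4322 -0.3265
11 215.4 0.041 -0.062 abs 0.4347 -0.3302
12 218.4 0.045 -0.059 abs 0.4374 -0.3338
13 221.4 0.048 -0.057 abs 0.4402 -0.3372
14 224.4 0.05 -0.054 abs 0.4433 -0.3405
15 227.4 0.053 -0.052 abs 0.4465 -0.3436
16 230.4 0.056 -0.049 abs 0.4498 -0.3465
17 233.4 0.058 -0.046 abs 0.4533 -0.3492
18 236.4 0.061 -0.043 abs 0.457 -0.3518
19 239.4 0.063 -0.039 abs 0.4607 -0.3542
20 242.4 0.065 -0.036 abs 0.4646 -0.3563
21 245.4 0.067 -0.033 abs 0.4686 -0.3583
22 248.4 0.068 -0.029 abs 0.4727 -0.36
23 251.4 0.07 -0.025 abs 0.4769 -0.3616
24 254.4 0.071 -0.022 abs 0.4811 -0.3629
25 257.4 0.072 -0.018 abs 0.4855 -0.364
26 260.4 0.073 -0.014 abs 0.4898 -0.3648
27 263.4 0.073 -0.01 abs 0.4942 -0.3654
28 266.4 0.074 -0.007 abs 0.4987 -0.3658
```

>>> {"method": "servo_tool", "body": {"slide": [[0.005, -0.074, 0], [0.009, -0.074, 0], [0.013, -0.073, 0], [0.017, -0.072, 0], [0.02, -0.071, 0], [0.024, -0.07, 0], [0, 0, 0]], "twist": [[0, 0, 0.5], [0, 0, 0.5], [0, 0, 0.5], [0, 0, 0.5], [0, 0, 0.5], [0, 0, 0.5], [0, 0, 0]], "gripper": [1, 1, 1, 1, 1, 1, 1]}}

```text
time_s: 9.68
tcp_pos: [0.425, -0.3106, 0.2327]
ee_rot: [[-0.951, -0.309, 0.001], [-0.309, 0.951, 0.001], [-0.001, 0.001, -1.0]]
wrist_force: [2.8, 3.0, -3.6]
gripper_width: 0.265
```

Tracking well, with the height holding at 0.2327. Next section of the arc.

>>> {"method": "servo_tool", "body": {"slide": [[0.028, -0.069, 0], [0.031, -0.067, 0], [0.035, -0.066, 0], [0.038, -0.064, 0], [0.041, -0.062, 0], [0.045, -0.059, 0], [0.048, -0.057, 0], [0.05, -0.054, 0], [0.053, -0.052, 0], [0.056, -0.049, 0], [0, 0, 0]], "twist": [[0, 0, 0.5], [0, 0, 0.5], [0, 0, 0.5], [0, 0, 0.5], [0, 0, 0.5], [0, 0, 0.5], [0, 0, 0.5], [0, 0, 0.5], [0, 0, 0.5], [0, 0, 0.5], [0, 0, 0]], "gripper": [1, 1, 1, 1, 1, 1, 1, 1, 1, 1, 1]}}

```text
time_s: 11.05
tcp_pos: [0.4509, -0.345, 0.2322]
ee_rot: [[-0.669, -0.743, 0.0], [-0.743, 0.669, 0.003], [-0.003, 0.002, -1.0]]
wrist_force: [3.5, 6.5, -3.8]
gripper_width: 0.263
```

>>> {"method": "servo_tool", "body": {"slide": [[0.063, -0.036, 0.004], [0.066, -0.033, 0.004], [0.068, -0.029, 0.002], [0.065, -0.036, 0], [0.067, -0.033, 0], [0.068, -0.029, 0], [0.07, -0.025, 0], [0, 0, 0]], "twist": [[0, 0, 0.5], [0, 0, 0.5], [0, 0, 0.5], [0, 0, 0.5], [0, 0, 0.5], [0, 0, 0.5], [0, 0, 0.5], [0, 0, 0]], "gripper": [1, 1, 1, 1, 1, 1, 1, 1]}}

```text
time_s: 12.05
tcp_pos: [0.4776, -0.3588, 0.2326]
ee_rot: [[-0.36, -0.933, -0.003], [-0.933, 0.36, 0.003], [-0.001, 0.003, -1.0]]
wrist_force: [1.5, 5.2, -5.4]
gripper_width: 0.264
```

>>> {"method": "servo_tool", "body": {"slide": [[0.072, -0.012, 0.002], [0.072, -0.01, 0.002], [0, 0, 0]], "twist": [[0, 0, 0.5], [0, 0, 0.5], [0, 0, 0]], "gripper": [1, 1, 1]}}

```text
time_s: 12.42
tcp_pos: [0.4839, -0.3604, 0.2326]
ee_rot: [[-0.262, -0.965, -0.007], [-0.965, 0.262, 0.003], [-0.001, 0.008, -1.0]]
wrist_force: [-2.8, 3.3, -3.8]
gripper_width: 0.265
```

>>> {"method": "servo_tool", "body": {"slide": [[0.037, -0.006, 0], [0.037, -0.005, 0], [0, 0, 0]], "twist": [[0, 0, 0.25], [0, 0, 0.25], [0, 0, 0]], "gripper": [1, 1, 1]}}

```text
time_s: 12.8
tcp_pos: [0.4841, -0.3599, 0.2312]
ee_rot: [[-0.213, -0.977, -0.017], [-0.977, 0.213, 0.007], [-0.004, 0.018, -1.0]]
wrist_force: [-11.5, 5.0, -3.5]
gripper_width: 0.264
```

>>> {"method": "servo_tool", "body": {"slide": [[-0.04, 0.005, 0.005], [0, 0, 0], [0, 0, 0]], "twist": [[0, 0, -0.2], [0, 0, 0], [0, 0, 0]], "gripper": [1, 1, 1]}}

```text
time_s: 13.18
tcp_pos: [0.484, -0.3599, 0.2322]
ee_rot: [[-0.232, -0.973, -0.012], [-0.973, 0.232, 0.005], [-0.003, 0.013, -1.0]]
wrist_force: [-6.6, 5.1, -3.6]
gripper_width: 0.261
```

Run:
```python
from station import r
from h import *
import pickle
np.set_printoptions(suppress=True,precision=4)
s=r.sense();print(s['tcp_pos'],s['ee_rot'],s['time_s'],s['wrist_force'],s['joints'])
C=r.capture('scene');cv2.imwrite('pics/s7.png',cv2.resize(C['image'][110:230,150:290],None,fx=5,fy=5,interpolation=2));pickle.dump(C,open('s7.pkl','wb'))
C=r.capture('top');cv2.imwrite('pics/t7.png',cv2.resize(C['image'][150:280,180:320],None,fx=5,fy=5,interpolation=2))
W=r.capture('wrist');cv2.imwrite('pics/w7.png',W['image'])
```

```text
[ 0.484  -0.3599  0.2322] [[-0.232  -0.9726 -0.0118]
 [-0.9727  0.232   0.0054]
 [-0.0025  0.0127 -0.9999]] 13.175 [-6.6286  5.0527 -3.5968] [-21.2997  19.9279  -1.3211  -0.0461 -69.4935   7.9003]
```

View pics/s7.png

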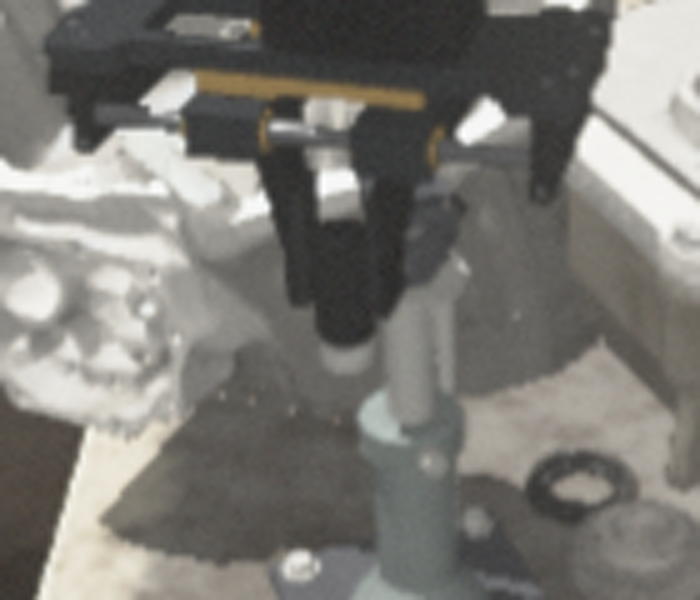

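View pics/t7.png

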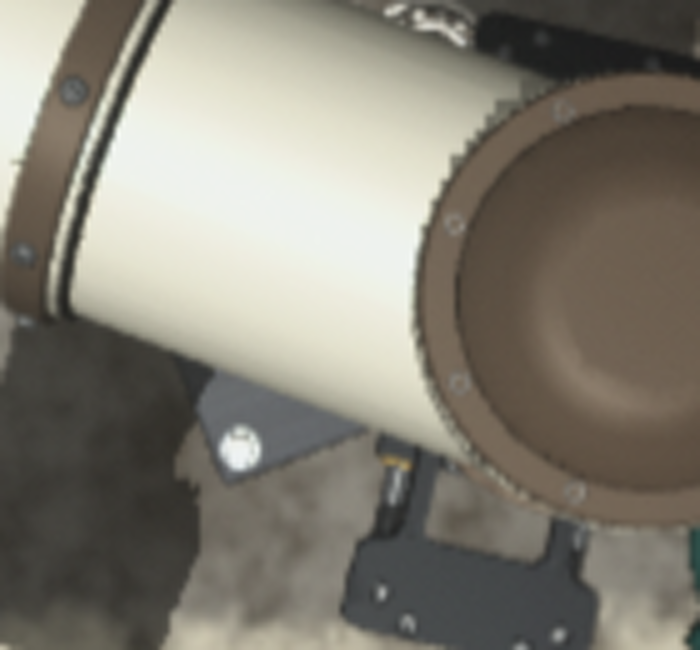

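View pics/w7.png

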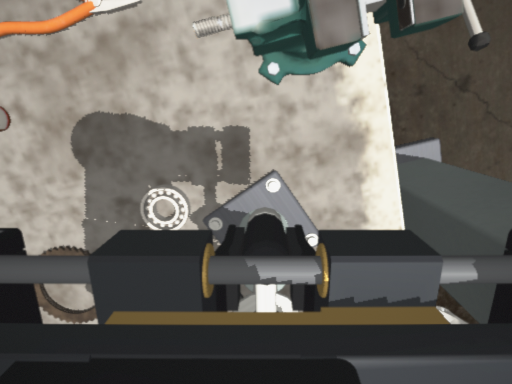

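Run:
```python
import pickle
from h import *
C=pickle.load(open('s7.pkl','rb'))
z5=lambda X:np.round((proj(C,X)-[150,110]+.5)*5).astype(int)
for dz in (-.003,0,.003):
  print(dz,'knob bottom front',z5([.484,-.372,.2175+dz]),'top',z5([.484,-.360,.2655+dz]),'flange right',z5([.531,-.281,.1955+dz]),'fr315',z5([.505+.0191,-.28-.0191,.1955+dz]))
b=C['image'][140:190,205:255]
cv2.imwrite('pics/s7z.png',cv2.resize(np.clip((b/255.)**.6*255,0,255).astype('uint8'),None,fx=12,fy=12,interpolation=0))
z=lambda X:np.round((proj(C,X)-[205,140]+.5)*12).astype(int)
for t in (270,300,315,330,345,360):
  t_=np.radians(t);print(t,[z([.505+.027*np.cos(t_),-.28+.027*np.sin(t_),h]) for h in (.1935,.1975)])
print('knob bottom',[z([.484+dx,-.372+abs(dx)*.4,.2175]) for dx in (-.012,0,.012)])
```

```text
-0.003 knob bottom front [347 356] top [342 231] flange right [472 282] fr315 [455 305]
0 knob bottom front [347 349] top [342 224] flange right [472 276] fr315 [455 299]
0.003 knob bottom front [346 343] top [341 217] flange right [472 270] fr315 [455 292]
270 [array([323, 391]), array([322, 371])]
300 [array([401, 379]), array([400, 360])]
315 [array([433, 366]), array([432, 347])]
330 [array([458, 349]), array([457, 330])]
345 [array([473, 330]), array([473, 311])]
360 [array([478, 310]), array([478, 291])]
knob bottom [array([ 99, 463]), array([172, 478]), array([249, 461])]
```

View pics/s7z.png

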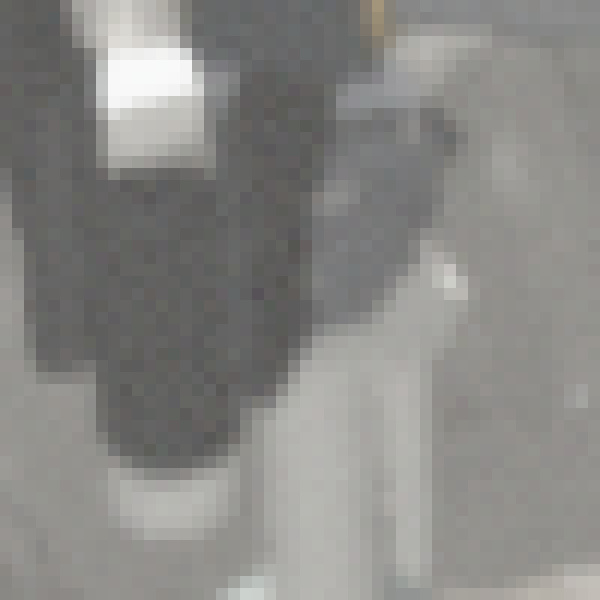

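The expected knob bottom at the target height is row 478, and I see it at about 472. That is 1 mm, and the camera was already reading 1 mm high at the start, so there's no slip. I'll trim the height by 0.5 mm.

>>> {"method": "servo_tool", "body": {"slide": [[0, 0, 0.01], [0, 0, 0], [0, 0, 0], [0, 0, 0], [0, 0, 0], [0, 0, 0]], "twist": [[0, 0, 0], [0, 0, 0], [0, 0, 0], [0, 0, 0], [0, 0, 0], [0, 0, 0]], "gripper": [1, 1, 1, 1, 1, 1]}}

```text
time_s: 14.08
tcp_pos: [0.4839, -0.3599, 0.2329]
ee_rot: [[-0.232, -0.973, -0.012], [-0.973, 0.232, 0.005], [-0.002, 0.013, -1.0]]
wrist_force: [-5.9, 5.2, -3.9]
gripper_width: 0.267
```

```bash
python3 -c "
from station import r
s=r.sense();print(s['tcp_pos'],s['wrist_force']);print(r.finish_job())"
```

```text
[ 0.483947   -0.3599388   0.23285445] [-5.85858548  5.24765691 -3.850073  ]
the job is handed in; nothing more can be done
None
```

The flange is raised to the tongue's height, the lever is fully closed, and I handed the job in at about 14 s with the gripper still holding the knob.

- **Height:** from close wrist-camera views I measured the flange at z ≈ 0.135 m and the tongue at ≈ 0.1955 m, a lift of about 60.4 mm. The gripper (TCP) height rose from 0.1725 to 0.2328 m in the lift. It dipped to 0.2312 m when the lever met its stop; I trimmed it, and it read 0.2329 m at hand-in.
- **Lever:** it started about 12° past its nominal open angle, and I raised the leg with it there. I then swung it about 73° counter-clockwise until it met its stop, near 255°. Side force on the tool rose to about 11 N there. I backed off to a light push of about 6 N toward the stop.
- **Checks:** gripper opening stayed at the knob's width throughout, and the scene views showed no slip beyond about 1 mm, which is as fine as they resolve. The index was not touched in any move. The seal, and the gear as far as it showed, looked unmoved in the last scene view, and the bearing was still there in the last wrist view.
- **Not checked:** I could not see the flange and tongue side by side after closing, because the arm and leg hide the tongue from every camera. The final level rests on the measured lift and the gripper height.

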